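# Shut and lock the filter drawer of the bench dust filter

### The job

The blue-fronted filter drawer of the white bench dust filter has been left open. Push the drawer fully home, past its catch until it seats, then lock it with the two captive bolt knobs on top of the unit: turn first the red knob and then the black knob clockwise, each right to its end stop. Leave the other things on the worktop where they are.

Things in the scene. Friction and masses are not known exactly. Their poses are not given: they have to be found in the camera images.
- filter_unit: fixed white dust filter box, 170 mm deep (x), 130 wide (y), 110 high. Origin on the worktop, 90 mm behind its front plane; own -x points out of the front, the way the drawer opens; z up. A hose stub sticks 28 mm out of the rear. The two knobs stand on its top one behind the other, at own x +55 and -30 mm, y 0; which is red and which black differs from run to run
- filter_drawer (a joint): how far the drawer is open, m: 0 fully home against its stop, up to 0.11 open, sliding along the unit's x axis. It slides lightly; a sprung catch resists over the last 20 mm (about 10 N, hardest at 18 to 14 mm), and below 10 mm open it pulls the drawer home
- drawer_front (a point): middle of the outer face of the drawer's flat blue front, 70 mm above the worktop; moves with the drawer. The front is 130 mm wide, 12 to 100 mm above the worktop; near its lower edge a lip 70 mm wide, its top at 26 mm, sticks out 12 mm; the rest is clear to push on. With the drawer home this face lies 102 mm before the unit's origin (own x -102)
- red_knob (a joint): angle of the red knob, rad: grows clockwise seen from above, end stop (locked) at 1.5, other stop at 0; starts somewhere between 0 and 0.4
- red_knob_grip (a point): on the vertical axis of the red knob, at grip height, 37 mm above the unit's top (147 mm above the worktop). The knob has an upright bar grip 14 mm thick, 42 long, 32 high, its top 7 mm above this point, on a 44 mm disc 23 mm below it. The point's x axis lies along the bar and turns with the knob
- black_knob (a joint): angle of the black knob, as for the red one: 1.5 is locked
- black_knob_grip (a point): the same point of the black knob, which has the same size and shape as the red one
- mortar_bar: bystander: grey mortar bar lying on the worktop, 160x40x40 mm, origin under its middle
- bottle: bystander: white sample bottle with a blue cap, standing, 50 mm diameter, 87 mm high, origin under its middle
- brass_weight: bystander: brass weight, 36 mm diameter, 50 mm high, origin under its middle
- tape_roll: bystander: roll of brown tape, 100 mm diameter, 45 mm high, lying flat, origin under its middle

How it is judged:
On the way, in this order (a step that is already met when the one before it is completed fails the run):
1. the drawer is seated fully home (value of joint filter_drawer below 0.003 m), for 0.2 s.
2. the red knob is turned to its end stop, the drawer still home (value of joint filter_drawer below 0.003 m and value of joint red_knob above 1.4 rad), for 0.2 s.
3. the black knob is turned to its end stop, the drawer still home (all of step 2 and value of joint black_knob above 1.4 rad), for 0.2 s.
At the end, for the whole second after the job is handed in: the drawer is home (less than 3 mm open) and both knobs stand at their clockwise end stops (1.40 rad or more of 1.5) (all of step 3); the robot touches nothing.
It fails at once if the mortar bar is moved by more than 40 mm (distance of mortar_bar from where it was at the start of the episode above 0.04 m).
It fails at once if the sample bottle is moved by more than 40 mm (distance of bottle from where it was at the start of the episode above 0.04 m).
It fails at once if the brass weight is moved by more than 40 mm (distance of brass_weight from where it was at the start of the episode above 0.04 m).
It fails at once if the tape roll is moved by more than 40 mm (distance of tape_roll from where it was at the start of the episode above 0.04 m).
It also fails if it takes over 62 s, if anything falls off the work surface, if the arm or the gripper's body presses on something with over 40 N, if the wrist force passes 120 N, or if a joint passes its speed limit or range.

### The arm

A 7-joint arm with a two-finger parallel gripper is mounted at the origin on a cart in front of the work surface, level with it; the furniture and walls round the work are solid. World frame = base frame: x ahead of the robot, y to its left, z up, the work surface at z = 0. Lengths are in m, angles in rad, forces in N, time in s.
With the tool pointing down it reaches from about 0.4 to 0.85 m from the base axis. Payload 4.5 kg.
Tool frame: the origin (TCP) lies at the very end of the fingers, on their centre line; the grasp point (between the pads) lies 19 mm behind it; z points along the fingers, y is the line along which they close (so a half turn about z gives the same grasp; the last joint's range is limited). The gripper opens to 85 mm and grips with 20 to 120 N. Pads are 22 mm wide; open, the fingers measure 114 mm over their backs; the gripper's body (76 mm by 85 mm) begins 54 mm behind the grasp point. The pads swing forward as they close: fully open they stand 13 mm farther back than shut.
Start: joints at [-1.096, 0.689, -0.195, 1.565, 0.157, 0.902, -0.215], TCP at [0.267, 0.565, 0.202] pointing down, gripper open.
Joint ranges: [-3.01, 3.01], [-0.46, 2.08], [-1.47, 1.51], [0.13, 2.56], [-1, 4.14], [0.04, 2.09], [-2.66, 2.66]. Speed limits (rad/s): [2.57, 2.57, 3.14, 3.14, 3.14, 3.14, 3.14].

### API

Orientations are given as a unit quaternion [w, x, y, z].
In Python, from bench import env, grip, kinematics, optics, order gives the robot as it stands. Calls block until the motion is done:
- env.movep(position, orientation): joint-space move of the TCP to a pose.
- env.move_l(position, attitude=None, feed=0.15, contact_N=None): straight line of the TCP; attitude=None keeps the orientation; feed is the mean speed in m/s. With contact_N (N) it stops when the force on the tool has changed by that much, and returns True; else False.
- env.move_joints(angles): joint-space move.
- grip(opening, strength=None): opening from 0.0 (shut) to 1.0 (fully open); strength is the grip in N (None keeps the last); returns when the fingers have stopped.
- env.dwell(seconds).
- kinematics.inverse_kinematics(position, orientation): joint angles nearest the present ones, or None.
- env.get_state(): the state.
- optics.capture(name): name is "scene" or "top" or "wrist"; returns the picture (384x512x3 uint8, blue, green, red); there is no depth.
- optics.calibration(name): a dict with "intrinsics" (3x3 intrinsics, pixels), "k1" (the pictures are not rectified: a ray, as slopes to the right and down, at radius r is drawn at 1 + k1 r^2 times it, then the intrinsics apply), "world_to_cam" (4x4, takes a point from world to camera coordinates); the wrist camera has in their place "hand_eye" (4x4, takes a point from camera to tool coordinates, whose origin is the TCP and whose axes are the flange's). Camera axes: x right, y up, looking along -z (the intrinsics and any distortion apply to the point x, -y, -z); pixel columns grow to the right and rows downward; lengths in m; the calibration is good to about 2 mm. A picture is of the moment at which its call begins: read the wrist's pose just before it. calibration takes no time and is no camera call.
A pose or a line that the arm cannot do raises env.Unreachable and nothing moves.
- order.job_done(): hands the job in; it is judged then, once.
The state is a dict: "clock": time; "joint_positions": joint angles; "qd": joint speeds; "joint_efforts": joint torques, N m; "tool_pos": TCP position; "tcp_rot": TCP orientation; "ft_force": force on the tool from outside, world axes, zero at the start; "wrist_torque": the same for the moment, N m; "gripper_width": opening from 0.0 (shut) to 1.0 (fully open); "gripper_force": force on a finger pad.
Only numpy, scipy, OpenCV 4.12 (cv2) and the standard library are available. Lean on these libraries where they do the work, as an engineer would, in place of code of your own. Each camera call takes 0.05 s, during which the arm holds its last target. There are 200 camera calls.

## Working session

There is one attempt and no reset: what is moved stays moved. The work goes in short steps, each a Python script; the robot and the scene stay as the last script left them, time stands still between calls to the robot, and variables do not carry over. Pictures are saved under pics/ and viewed, at most 10 in all, crops included, and the job is handed in when it is done.

```bash
mkdir -p pics; ls; python3 - <<'E'
from bench import env,optics
import cv2,numpy as np
a=optics.capture("scene");b=optics.capture("top")
cv2.imwrite("pics/scene0.png",a);cv2.imwrite("pics/top0.png",b)
np.set_printoptions(precision=4,suppress=True)
for n in("scene","top"):
    print(optics.calibration(n))
print(optics.calibration("wrist"))
s=env.get_state();print(s)
E
```

```text
pics
{'intrinsics': array([[445.7001,   0.    , 255.8308],
       [  0.    , 445.7001, 197.3201],
       [  0.    ,   0.    ,   1.    ]]), 'k1': -0.011626168552177548, 'world_to_cam': array([[ 0.6468, -0.7627, -0.0018, -0.3446],
       [ 0.3418,  0.2878,  0.8946, -0.2682],
       [-0.6818, -0.5792,  0.4468, -1.1109],
       [ 0.    ,  0.    ,  0.    ,  1.    ]])}
{'intrinsics': array([[418.7593,   0.    , 259.5824],
       [  0.    , 418.7593, 189.3098],
       [  0.    ,   0.    ,   1.    ]]), 'k1': -0.10911933902104366, 'world_to_cam': array([[-0.0147, -0.9999, -0.0012, -0.0445],
       [ 0.9876, -0.0147,  0.1562, -0.4809],
       [-0.1562,  0.0012,  0.9877, -1.2573],
       [ 0.    ,  0.    ,  0.    ,  1.    ]])}
{'intrinsics': array([[298.4076,   0.    , 250.6758],
       [  0.    , 298.4076, 187.8425],
       [  0.    ,   0.    ,   1.    ]]), 'k1': 0.001938165181850805, 'hand_eye': array([[ 0.0008,  0.9505,  0.3108,  0.0784],
       [ 1.    , -0.0009,  0.0001, -0.001 ],
       [ 0.0003,  0.3108, -0.9505, -0.1714],
       [ 0.    ,  0.    ,  0.    ,  1.    ]])}
{'clock': 0.1, 'joint_positions': array([-1.0962,  0.6899, -0.1945,  1.5663,  0.1573,  0.9025, -0.2151]), 'qd': array([ 0.0001,  0.0005,  0.0018, -0.0024,  0.0001, -0.0016, -0.0004]), 'joint_efforts': array([ -0.0039, -54.0603,  -1.2717, -15.8985,   0.0094,   0.0043,
        -0.    ]), 'tool_pos': array([0.2664, 0.5646, 0.2013]), 'tcp_rot': array([-0.0001,  0.2186,  0.9758, -0.0008]), 'ft_force': array([ 0.0869, -0.0927,  0.7179]), 'wrist_torque': array([-0.0479,  0.0015,  0.046 ]), 'gripper_force': 0.0, 'gripper_width': 0.9986985910990346}
```

View pics/scene0.png

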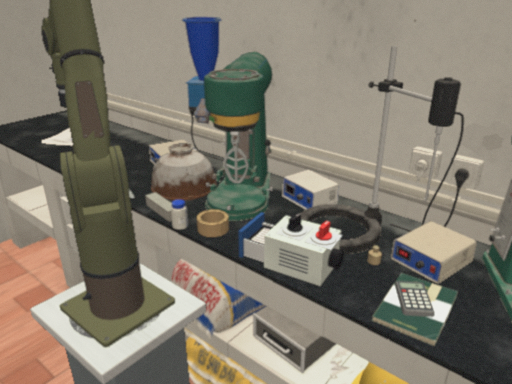

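View pics/top0.png

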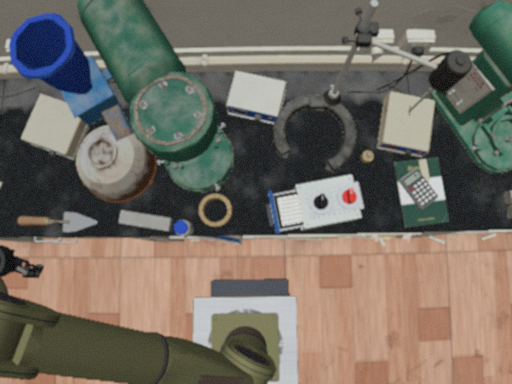

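The scene picture shows the unit with its drawer opening towards +y. In the top view the red knob is at about (350,197), black at (321,201), the blue front at (271,210) and the tape roll at (215,210). Red is therefore the rear knob and black the front one. Next I'll measure by rays.

```bash
cat > h.py <<'E'
from bench import env,grip,kinematics,optics,order
import cv2,numpy as np
from scipy.spatial.transform import Rotation as R
np.set_printoptions(precision=4,suppress=True)
def rot(q): return R.from_quat(np.roll(q,-1)).as_matrix()
def cam(name,st=None):
    c=optics.calibration(name)
    if name!="wrist": M=np.linalg.inv(c["world_to_cam"])
    else:
        T=np.eye(4);T[:3,:3]=rot(st["tcp_rot"]);T[:3,3]=st["tool_pos"];M=T@c["hand_eye"]
    return c["intrinsics"],c["k1"],M
def ray(C,px):
    K,k,M=C
    p=cv2.undistortPoints(np.float64(px).reshape(-1,1,2),K,np.array([k,0,0,0.]))[:,0]
    d=np.c_[p[:,0],-p[:,1],-np.ones(len(p))]@M[:3,:3].T
    return M[:3,3],d
def onplane(C,px,z):
    o,d=ray(C,px);return o+d*((z-o[2])/d[:,2])[:,None]
def masks(im):
    h=cv2.cvtColor(im,cv2.COLOR_BGR2HSV);H,S,V=cv2.split(h)
    return {"red":((H<8)|(H>172))&(S>130)&(V>80),"blue":(H>100)&(H<125)&(S>110)&(V>40),"black":(V<70),"white":(S<45)&(V>150)}
def blob(m,near,r=None):
    n,l,s,c=cv2.connectedComponentsWithStats(m.astype(np.uint8))
    i=1+np.argmin([np.hypot(*(c[j]-near))+(1e3 if s[j,4]<15 else 0) for j in range(1,n)])
    return (l==i),c[i],s[i]
def down(ty):  # tool down with tool y axis along world heading ty
    y=np.array([np.cos(ty),np.sin(ty),0]);z=np.array([0,0,-1.]);x=np.cross(y,z)
    return np.roll(R.from_matrix(np.c_[x,y,z]).as_quat(),1)
E
python3 - <<'E'
from h import *
C=cam("top");im=cv2.imread("pics/top0.png");m=masks(im)
for n,p,z in(("red",(350,197),.13),("black",(321,201),.13),("blue",(271,210),.1)):
    b,c,s=blob(m[n],p);print(n,c,s,onplane(C,c,z))
b,c,s=blob(m["white"],(335,203));print(s)
r=cv2.minAreaRect(np.argwhere(b)[:,::-1].astype(np.float32));print(r,onplane(C,cv2.boxPoints(r),.11))
for p in((215,210),(182,228),(145,220),(367,157)):print(onplane(C,p,.045))
st=env.get_state();print(st["tcp_rot"])
# candidate overview wrist pose reach
for ty in np.arange(-np.pi,np.pi,np.pi/4):
    print(round(ty,2),kinematics.inverse_kinematics([.5,-.17,.40],down(ty)))
E
```

```text
red [348.7623 196.5492] [343 190  13  13 122] [[ 0.4408 -0.3076  0.13  ]]
black [320.2404 202.1827] [315 196  12  12 104] [[ 0.4258 -0.2245  0.13  ]]
blue [273.2164 211.4503] [267 190  14  44 171] [[ 0.4044 -0.0904  0.1   ]]
[ 275  175   89   56 3048]
((318.7083740234375, 202.74435424804688), (44.90611267089844, 86.20062255859375), 79.28687286376953) [[ 0.4701 -0.0883  0.11  ]
 [ 0.5143 -0.3396  0.11  ]
 [ 0.3833 -0.3576  0.11  ]
 [ 0.3413 -0.1099  0.11  ]]
[[0.4171 0.0856 0.045 ]]
[[0.3633 0.1864 0.045 ]]
[[0.389  0.3013 0.045 ]]
[[ 0.5767 -0.3901  0.045 ]]
[-0.0001  0.2186  0.9758 -0.0008]
-3.14 [-0.4198  0.6401  1.3112  1.5659 -0.6234  1.4208 -2.2034]
-2.36 [-0.3661  0.541   1.0948  1.564  -0.4897  1.3385 -1.5709]
-1.57 [-0.1244  0.4041  0.5807  1.5539 -0.2291  1.2524 -1.0794]
-0.79 [-0.0075  0.3795  0.3857  1.5484 -0.1478  1.2425 -0.3843]
0.0 [ 0.0907  0.368   0.2303  1.5437 -0.0869  1.24    0.3344]
0.79 [ 0.1359  0.3649  0.1603  1.5415 -0.0603  1.2401  1.0908]
1.57 [ 0.2608  0.3624 -0.0311  1.5352  0.0117  1.2442  1.7988]
2.36 [ 0.385   0.3684 -0.2212  1.5289  0.0833  1.2535  2.5083]
```

```bash
python3 - <<'E'
from h import *
grip(0.0,40)
q=down(0.18)
env.movep([.25,.42,.36],down(.7))
env.movep([.39,.12,.40],down(.3))
env.movep([.43,-.13,.36],q)
env.dwell(.2)
st=env.get_state();im=optics.capture("wrist");cv2.imwrite("pics/w1.png",im)
np.save("w1.npy",np.r_[st["tool_pos"],st["tcp_rot"]])
print(st["clock"],st["tool_pos"],st["joint_positions"],st["ft_force"])
E
```

```text
4.2 [ 0.4305 -0.1284  0.3601] [-0.0879  0.2737  0.3741  1.8305 -0.1143  1.0581  0.5129] [0.3817 0.2867 0.1288]
```

View pics/w1.png

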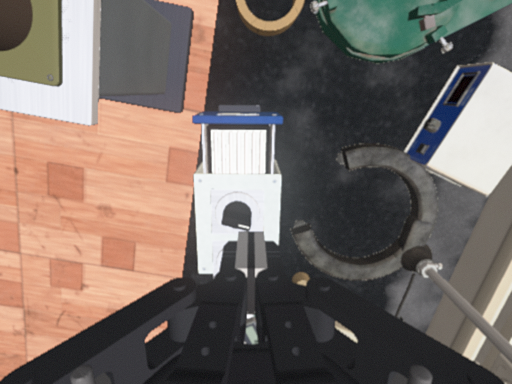

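Wrist view: blue front strip from (194,118) to (283,119), lip above it at (240,108), unit top edge at row ~174, black knob at (237,215), red hidden behind the fingers; the unit is aligned with the image columns. I'll compute the front and axis.

```bash
python3 - <<'E'
from h import *
v=np.load("w1.npy");C=cam("wrist",dict(tool_pos=v[:3],tcp_rot=v[3:]));im=cv2.imread("pics/w1.png");m=masks(im)
b,c,s=blob(m["blue"],(237,119));print(c,s)
pts=np.argwhere(b)[:,::-1].astype(np.float32)
r=cv2.minAreaRect(pts);print(r)
bp=cv2.boxPoints(r);P=onplane(C,bp,.1);print(P, "cam",C[2][:3,3])
# bottom (nearest unit) edge line: last blue row per column
cols=[(x,pts[pts[:,0]==x][:,1].max()+.5) for x in range(198,280)]
E=onplane(C,cols,.1);d=np.polyfit(E[:,0],E[:,1],1);print("slope",d,np.arctan(d[0]))
b,c,s=blob(m["black"],(237,215));print("black",c,s)
b,c,s=blob(m["white"],(200,230));print("white",s)
# unit left edge, right edge and front edge on z=.11
row=[(y,np.where(b[y,185:250])[0].min()+185,) for y in range(182,262)]
L=onplane(C,[(x-.5,y) for y,x in row],.11);k=np.polyfit(L[:,1],L[:,0],1);print("left edge dir",np.arctan(k[0]),L[0],L[-1])
row=[(y,np.where(b[y,250:295])[0].max()+250) for y in range(182,228)]
L=onplane(C,[(x+.5,y) for y,x in row],.11);k=np.polyfit(L[:,1],L[:,0],1);print("right",np.arctan(k[0]),L[0],L[-1])
E
```

```text
[239.5572 119.0386] [193 113  91  11 725]
((238.0, 118.0), (90.0, 10.0), 0.0)
[[ 0.3445 -0.1099  0.1   ]
 [ 0.3428 -0.0961  0.1   ]
 [ 0.4671 -0.073   0.1   ]
 [ 0.4701 -0.0865  0.1   ]] cam [ 0.4166 -0.0517  0.5315]
slope [ 0.1703 -0.1677] 0.1687118818894225
black [230.1098 246.6463] [224 242  12   9  82]
white [ 193  124   89  153 8609]
left edge dir -0.1735741627672394 [ 0.3575 -0.1934  0.11  ] [ 0.3805 -0.3248  0.11  ]
right -0.17402312312264817 [ 0.4852 -0.1697  0.11  ] [ 0.4978 -0.2416  0.11  ]
```

The widths check out (127–130 mm), as does the knob spacing (84.5 mm). Unit yaw gives an own x of about (0.171,-0.985) and the drawer is about 69 mm open. I'll push it now.

```bash
cat >> h.py <<'E'
TH=.172
def pt(a,u,z): return [u*np.cos(TH)+a*np.sin(TH),u*np.sin(TH)-a*np.cos(TH),z]
def au(p): return np.array([p[0]*np.sin(TH)-p[1]*np.cos(TH),p[0]*np.cos(TH)+p[1]*np.sin(TH)])
E
python3 - <<'E'
from h import *
q=down(TH);u=.3825
env.movep(pt(.10,u,.25),q)
env.move_l(pt(.10,u,.072),q)
print(env.get_state()["ft_force"])
hit=env.move_l(pt(.195,u,.072),q,feed=.06,contact_N=35)
s=env.get_state();print(hit,au(s["tool_pos"]),s["ft_force"])
hit=env.move_l(pt(.225,u,.072),q,feed=.03,contact_N=25)
s=env.get_state();print(hit,au(s["tool_pos"]),s["ft_force"],s["clock"])
im=optics.capture("wrist");cv2.imwrite("pics/w2.png",im)
E
```

```text
[-0.6636  0.1835  0.266 ]
False [0.1946 0.3825] [ 0.0516  0.0394 -0.4292]
False [0.2247 0.3824] [ 0.2375 -0.0713  0.5686] 9.1167
```

View pics/w2.png

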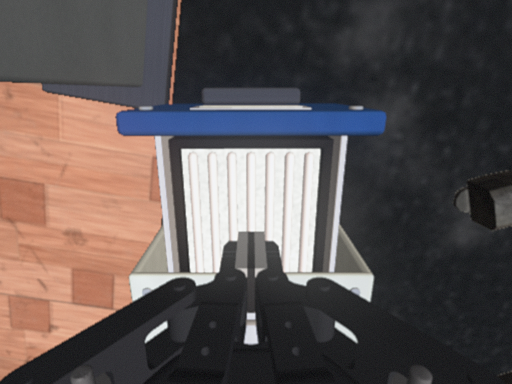

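The picture shows the blue front still out at row ~120, with the fingers apparently over or inside the tray and no contact force. I'll check from outside before moving.

```bash
python3 - <<'E'
from h import *
s=env.get_state();print(s["tool_pos"],s["tcp_rot"],s["joint_positions"],au(s["tool_pos"]))
a=optics.capture("scene");b=optics.capture("top")
a=a[170:310,190:390];b=b[140:280,210:410]
cv2.imwrite("pics/o3.png",cv2.resize(np.vstack([a,b]),None,fx=2.1,fy=2.1,interpolation=cv2.INTER_CUBIC))
E
```

```text
[ 0.4153 -0.1559  0.072 ] [-0.0001  0.6436  0.7654  0.    ] [ 0.2178  0.7186  0.0603  2.2184 -0.1928  0.2094  0.6244] [0.2247 0.3825]
```

View pics/o3.png

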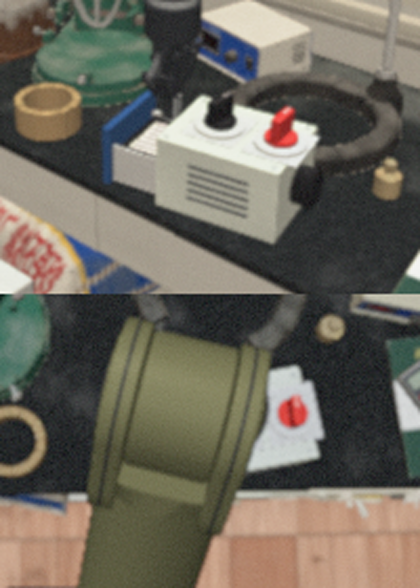

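Both outside views confirm that the tool is behind the front, over the tray. I'll raise it straight up, redo the approach one step at a time, and check the state at each one.

```bash
python3 - <<'E'
from h import *
C=optics.calibration("scene");
def proj(p):
    c=C["world_to_cam"]@np.r_[p,1];k=C["intrinsics"];return k[0,2]+k[0,0]*c[0]/-c[2],k[1,2]+k[0,0]*c[1]/c[2]
print("tcp in scene",proj(env.get_state()["tool_pos"]),"front top ctr",proj(pt(.155,.3825,.1)))
q=down(TH);u=.3825
def rep(t): s=env.get_state();print(t,s["clock"],au(s["tool_pos"]),s["tool_pos"][2],s["ft_force"],s["gripper_width"])
env.move_l(pt(.2247,u,.25),q);rep("up")
env.movep(pt(.09,u,.25),q);rep("pre")
env.move_l(pt(.09,u,.072),q);rep("down")
im=optics.capture("wrist");sc=optics.capture("scene")
cv2.imwrite("pics/w4.png",np.hstack([cv2.resize(im,(400,300)),cv2.resize(sc[170:310,190:377],(400,300))]))
E
```

```text
tcp in scene (np.float64(270.8376517078733), np.float64(234.7130897983572)) front top ctr (np.float64(249.82867462847813), np.float64(220.08333838191461))
up 10.6 [0.2244 0.382 ] 0.24940247782426694 [-0.2403  0.7933  0.6624] -0.0008886593846575761
pre 11.2 [0.0898 0.3823] 0.24966793881807947 [ 0.6099 -0.3633  0.204 ] -0.0015643726467851997
down 12.5333 [0.0904 0.3828] 0.07241444198302423 [-0.3212  0.1849 -0.1711] -0.0029188284318053454
```

View pics/w4.png

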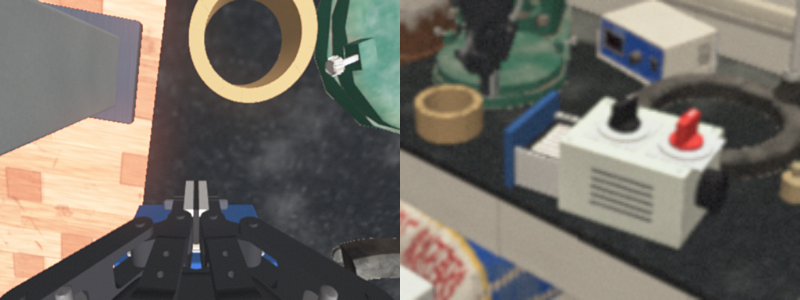

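```bash
python3 - <<'E'
from h import *
q=down(TH);u=.3825
for a in(.12,.13,.14,.15,.16,.17):
    h=env.move_l(pt(a,u,.072),q,feed=.05,contact_N=15);s=env.get_state()
    print(h,s["clock"],au(s["tool_pos"]),s["ft_force"])
im=optics.capture("wrist");sc=optics.capture("scene")
cv2.imwrite("pics/w5.png",np.hstack([cv2.resize(im,(400,300)),cv2.resize(sc[170:310,190:377],(400,300))]))
E
```

```text
False 13.3833 [0.1199 0.3824] [-0.3057  0.0951  1.437 ]
False 13.7333 [0.1304 0.3825] [-0.506   1.496  -0.0045]
False 14.0833 [0.1404 0.3825] [ 0.3673 -0.0105  0.1762]
False 14.4333 [0.1504 0.3825] [ 0.9379  1.538  -0.7957]
False 14.7833 [0.1604 0.3825] [-0.3333 -0.3101 -0.1794]
False 15.1333 [0.1704 0.3825] [ 0.3174 -0.3753 -0.2703]
```

View pics/w5.png

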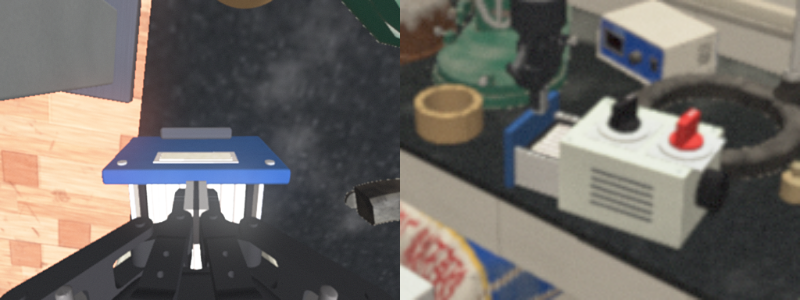

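In this view the fingertip stands at the front's top edge, (543,108) in the scene crop. So the shut fingertip seems to be well above the reported TCP and passed over the front. I'll measure the tip from the pixels.

```bash
python3 - <<'E'
from h import *
s=env.get_state()
C=optics.calibration("scene")
def proj(p):
    c=C["world_to_cam"]@np.r_[p,1];k=C["intrinsics"];return np.array([k[0,2]+k[0,0]*c[0]/-c[2],k[1,2]+k[0,0]*c[1]/c[2]])
for z in(.05,.072,.09,.11,.13): 
    p=proj(pt(.17,.3825,z)); print(z,p,"crop5",400+(p[0]-190)*400/187,(p[1]-170)*300/140)
for n,a,u,z in(("fronttopL",.155,.3175,.1),("fronttopR",.155,.4475,.1),("unit top near corner",.234,.3175,.11),("unit far",.234,.4475,.11)):
    p=proj(pt(a,u,z));print(n,p,400+(p[0]-190)*400/187,(p[1]-170)*300/140)
im=optics.capture("scene")[180:260,215:315]
w=optics.capture("wrist")[200:300,190:310]
cv2.imwrite("pics/t6.png",np.hstack([cv2.resize(im,(400,320),interpolation=2),cv2.resize(w,(384,320),interpolation=2)]))
E
```

```text
0.05 [254.3426 236.2267] crop5 537.6313331831619 141.91438680862953
0.072 [254.318  229.7554] crop5 537.5785092918729 128.04727322302526
0.09 [254.2975 224.3872] crop5 537.5346901934834 116.54406132860011
0.11 [254.2744 218.3434] crop5 537.4853561863034 103.59309795761729
0.13 [254.251  212.2146] crop5 537.4353281797245 90.45994868062304
fronttopL [237.7542 230.0168] 502.1479192040663 128.6075296669816
fronttopR [261.0008 210.8923] 551.8732755945796 87.62625543008824
unit top near corner [262.4302 234.395 ] 554.9309685487933 137.98921256918962
unit far [284.4963 214.3399] 602.1311610011362 95.01404769128317
```

View pics/t6.png

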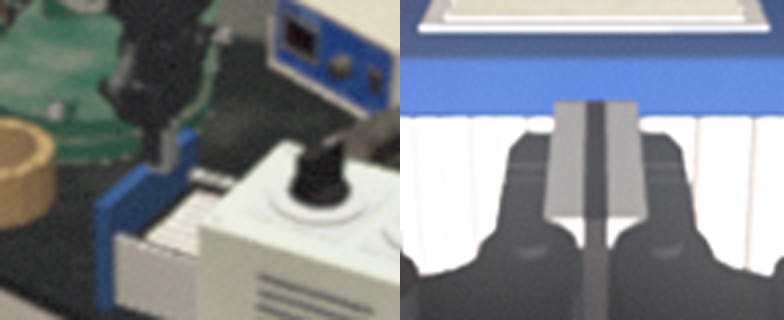

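The shut fingertips end about 25–30 mm above the reported TCP: the scene gives z ≈ 0.097 where the state says 0.072. That's why they skimmed over the front. I'll push with the TCP lower, which leaves body clearance of z ≥ 0.12.

```bash
python3 - <<'E'
from h import *
q=down(TH);u=.3825
def rep(t): s=env.get_state();print(t,s["clock"],au(s["tool_pos"]),s["tool_pos"][2],s["ft_force"])
env.move_l(pt(.17,u,.10),q);env.move_l(pt(.10,u,.10),q,feed=.25)
env.move_l(pt(.10,u,.050),q);rep("down")
for a,f,n in((.15,.08,25),(.19,.08,25),(.235,.03,25)):
    h=env.move_l(pt(a,u,.050),q,feed=f,contact_N=n);rep(h)
    if h: break
im=optics.capture("wrist");sc=optics.capture("scene")
cv2.imwrite("pics/w7.png",np.hstack([cv2.resize(im,(400,300)),cv2.resize(sc[170:310,190:377],(400,300))]))
E
```

```text
Traceback (most recent call last):
bench.Unreachable: the arm cannot follow that straight line within its joint ranges
```

```bash
python3 - <<'E'
from h import *
print(env.get_state()["tool_pos"],env.get_state()["clock"])
for dt in(0,np.pi/2,-np.pi/2,np.pi,.8,-.8):
  for u in(.3825,.41):
    r=[]
    for a in(.10,.12,.17,.235):
        for z in (.05,.055):
            j=kinematics.inverse_kinematics(pt(a,u,z),down(TH+dt)); r.append(None if j is None else round(float(j[5]),2))
    print(round(dt,2),u,r)
E
```

```text
[ 0.3935 -0.0322  0.0994] 16.1
0 0.3825 [0.13, 0.14, 0.14, 0.05, 0.08, 0.1, 0.16, 0.18]
0 0.41 [0.09, 0.11, 0.11, 0.12, 0.15, 0.16, 0.22, 0.23]
1.57 0.3825 [0.05, 0.05, 0.05, 0.07, 0.11, 0.13, 0.23, 0.25]
1.57 0.41 [0.12, 0.14, 0.14, 0.16, 0.2, 0.22, 0.3, 0.32]
-1.57 0.3825 [0.05, 0.05, 0.05, 0.07, 0.12, 0.14, 0.22, 0.23]
-1.57 0.41 [0.14, 0.16, 0.16, 0.18, 0.21, 0.23, 0.29, 0.31]
3.14 0.3825 [0.22, 0.25, 0.26, 0.29, 0.36, 0.38, 0.48, 0.5]
3.14 0.41 [0.34, 0.36, 0.37, 0.39, 0.45, 0.46, 0.56, 0.57]
0.8 0.3825 [0.13, 0.14, 0.14, 0.05, 0.09, 0.11, 0.18, 0.19]
0.8 0.41 [0.1, 0.11, 0.11, 0.13, 0.16, 0.17, 0.24, 0.25]
-0.8 0.3825 [0.13, 0.04, 0.04, 0.06, 0.09, 0.11, 0.17, 0.19]
-0.8 0.41 [0.11, 0.12, 0.12, 0.13, 0.16, 0.18, 0.24, 0.25]
```

```bash
python3 - <<'E'
from h import *
q=down(TH);u=.408
def rep(t): s=env.get_state();print(t,s["clock"],au(s["tool_pos"]),s["tool_pos"][2],s["ft_force"])
env.move_l(pt(.115,u,.10),q)
env.move_l(pt(.115,u,.050),q);rep("down")
for a,f,n in((.15,.08,25),(.19,.08,25),(.235,.03,25)):
    h=env.move_l(pt(a,u,.050),q,feed=f,contact_N=n);rep(h)
    if h: break
im=optics.capture("wrist");sc=optics.capture("scene")
cv2.imwrite("pics/w7.png",np.hstack([cv2.resize(im,(400,300)),cv2.resize(sc[170:310,190:377],(400,300))]))
E
```

```text
down 16.9333 [0.115 0.407] 0.05002874144836044 [0.4823 0.3153 0.7379]
False 17.5167 [0.1501 0.408 ] 0.05027448888484571 [-0.6192  0.0329 -0.0111]
False 18.1667 [0.1901 0.4078] 0.049964204596945554 [-0.6482 -0.339   0.1946]
True 19.15 [0.2135 0.4078] 0.049841332761078945 [ 0.4243 -0.3662 -0.2425]
```

View pics/w7.png

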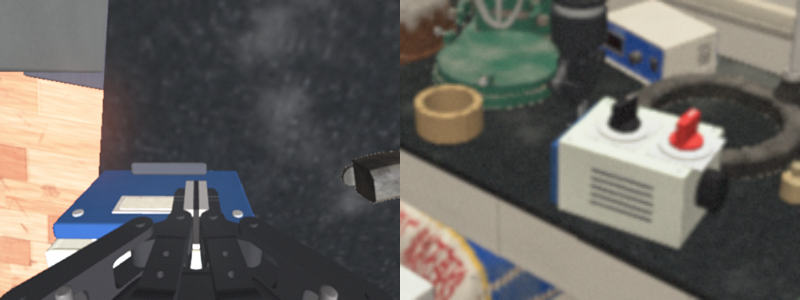

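The scene crop shows the blue front flush at the box. Contact was at a = 0.2135 with an 11 mm half finger, which gives 0.2245 against the expected 0.222. I'll re-push to confirm it's rigid, then measure the knobs numerically from above.

```bash
python3 - <<'E'
from h import *
q=down(TH)
h=env.move_l(pt(.222,.408,.050),q,feed=.03,contact_N=30);s=env.get_state();print(h,au(s["tool_pos"]),s["ft_force"])
env.move_l(pt(.19,.408,.05),q);env.move_l(pt(.17,.40,.25),q,feed=.25)
env.movep(pt(.42,.3825,.30),q);env.dwell(.2)
s=env.get_state();im=optics.capture("wrist");cv2.imwrite("pics/k8.png",im)
np.save("k8.npy",np.r_[s["tool_pos"],s["tcp_rot"]]);print(s["clock"],s["tool_pos"])
C=cam("wrist",s);M=np.linalg.inv(C[2])
def proj(p):
    c=M@np.r_[p,1];return C[0][0,2]+C[0][0,0]*c[0]/-c[2],C[0][1,2]-C[0][0,0]*c[1]/-c[2]
m=masks(im)
for n,a in(("red",.379),("black",.294)):
    e=proj(pt(a,.3825,.145));b,c,st=blob(m[n],e)
    P=onplane(C,np.argwhere(b)[:,::-1],.154)[:,:2].astype(np.float32)
    r=cv2.minAreaRect(P*1000);ce=np.mean(P,0);w,v=np.linalg.eigh(np.cov(P.T))
    ax=v[:,1];print(n,"exp",e,"got",c,st,"rect",r,"au mean",au(onplane(C,c,.145)[0]),"rect ctr au",au(np.array(r[0])/1000),"axis heading",np.arctan2(ax[1],ax[0])%np.pi,"ratio",np.sqrt(w*12)*1000)
# blue front check
b,c,st=blob(m["blue"],proj(pt(.222,.3825,.1)));print("blue",c,st,proj(pt(.222,.3825,.1)))
if st[4]>15: print(au(onplane(C,c,.1)[0]))
E
```

```text
False [0.2138 0.4074] [-1.0252 18.6375  5.1231]
22.2417 [ 0.4494 -0.3463  0.2998]
red exp (np.float64(249.35265603018365), np.float64(128.444728063511)) got [249.5646 129.6273] [232 112  38  36 990] rect ((442.4931640625, -308.80804443359375), (37.548126220703125, 37.604339599609375), 45.93075180053711) au mean [0.3803 0.3827] rect ctr au [0.38   0.3831] axis heading 0.8784841772968554 ratio [32.9285 33.5896]
black exp (np.float64(249.57544059245154), np.float64(41.650449684552086)) got [250.2   54.41] [231  46  37  16 100] rect ((428.427978515625, -236.31800842285156), (4.6541619300842285, 36.59720230102539), 85.02215576171875) au mean [0.3057 0.3832] rect ctr au [0.3062 0.3817] axis heading 3.0591478131225216 ratio [ 3.6979 39.9118]
blue [340.0238 226.2381] [333 220  14  16  42] (np.float64(249.9010493407195), np.float64(-26.580068663939528))
[0.5157 0.5065]
```

View pics/k8.png

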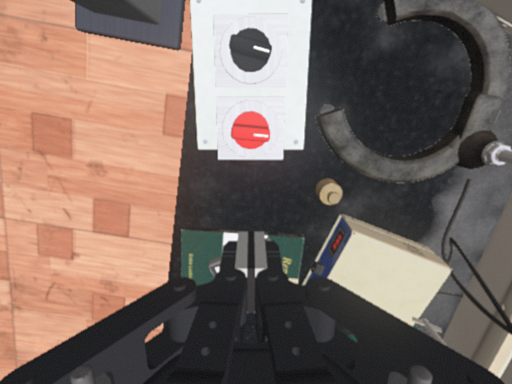

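The wrist view shows the red knob (250,130) and the black knob (250,49) on white discs, each with a white pointer line pointing right and slightly down at about (260,135) and (262,48). I'll get the bar angles from the pointers.

```bash
python3 - <<'E'
from h import *
v=np.load("k8.npy");C=cam("wrist",dict(tool_pos=v[:3],tcp_rot=v[3:]));im=cv2.imread("pics/k8.png")
g=cv2.cvtColor(im,cv2.COLOR_BGR2HSV)
yy,xx=np.mgrid[:384,:512]
for n,c in(("red",(250,130)),("black",(250,49.5))):
    near=(np.hypot(xx-c[0],yy-c[1])<17.5)
    m=near&(((g[...,1]<110)&(g[...,2]>120)))
    l,c2,st=blob(m,(c[0]+12,c[1]+1))
    pts=np.argwhere(l)[:,::-1].astype(np.float32);r=cv2.minAreaRect(pts)
    P=onplane(C,pts,.154)[:,:2];w,V=np.linalg.eigh(np.cov(P.T));ax=V[:,1]*np.sign(V[0,1])
    # bar edges: dark/light lines within the knob -> dominant gradient direction
    gr=cv2.GaussianBlur(im[...,2 if n=="red" else 1].astype(np.float32),(0,0),1);gx=cv2.Sobel(gr,5,1,0);gy=cv2.Sobel(gr,5,0,1)
    k=(np.hypot(xx-c[0],yy-c[1])<14)&(xx<c[0]+0)
    J=np.array([[np.sum(gx[k]**2),np.sum(gx[k]*gy[k])],[np.sum(gx[k]*gy[k]),np.sum(gy[k]**2)]]);ww,U=np.linalg.eigh(J);t=U[:,0]
    print(n,st,r,"heading rel unit lateral",np.arctan2(ax[1],ax[0])-TH,"px centroid au",au(P.mean(0)),"grad bar angle px",np.degrees(np.arctan(-t[1]/t[0])),ww)
print(im[110:150:3,236:266:3,2]); print(im[31:70:3,236:266:3,1])
q=env.get_state()["joint_positions"]
for t in(0,.2,.4,.6,-.2,-.6,-1,-1.4,-1.8):
    print(t,[kinematics.inverse_kinematics(pt(.38,.383,z),down(TH+t-np.pi/2+f))for z in(.12,) for f in (0,np.pi)])
E
```

```text
red [253 133  15   5  49] ((259.90594482421875, 134.94061279296875), (13.930521011352539, 3.2836227416992188), 5.7105937004089355) heading rel unit lateral -0.0770555633458035 px centroid au [0.3847 0.3936] grad bar angle px -5.016989 [2.2711e+03 1.5135e+06]
black [253  45  15   8  66] ((260.1697998046875, 48.40565872192383), (15.109660148620605, 4.258177280426025), 15.945395469665527) heading rel unit lateral -0.2573692107979484 px centroid au [0.3012 0.3928] grad bar angle px -16.248116 [  804.5355 35569.17  ]
[[239 236 232 229 231 224 230 234 232 237]
 [240 233 223 249 249 249 249 243 230 237]
 [233 246 249 249 249 249 249 249 249 236]
 [240 249 249 249 249 249 249 249 249 250]
 [251 250 251 251 251 250 249 249 249 249]
 [172 169 166 171 180 197 212 228 236 245]
 [250 249 250 248 245 242 237 227 213 194]
 [249 249 249 249 249 249 249 249 249 249]
 [248 248 248 249 249 249 249 250 250 250]
 [237 241 245 247 248 249 249 249 249 249]
 [244 243 237 240 228 218 214 219 225 230]
 [229 248 249 249 249 249 249 249 250 240]
 [234 229 242 249 249 249 250 246 232 232]
 [234 236 234 227 232 2
[... 1222 characters left out ...]
, -0.572 ,  0.6016, -0.506 ]), array([ 0.6427,  0.6995, -0.1958,  1.9026,  0.2374,  0.5617,  1.8328])]
-0.6 [array([ 0.2008,  0.7747,  0.5634,  1.9256, -0.6771,  0.6388, -0.8008]), array([ 0.5768,  0.6959, -0.0871,  1.9061,  0.1079,  0.544 ,  1.5602])]
-1 [array([ 0.1425,  0.8093,  0.6797,  1.9284, -0.7917,  0.6937, -1.086 ]), array([ 0.5334,  0.696 , -0.0156,  1.9084,  0.0195,  0.5373,  1.2475])]
-1.4 [array([ 0.0907,  0.8498,  0.7921,  1.9309, -0.8913,  0.7578, -1.386 ]), array([ 0.4908,  0.6981,  0.055 ,  1.9107, -0.0694,  0.5347,  0.9355])]
-1.8 [array([ 1.1676,  1.0122, -1.2569,  1.8759,  1.084 ,  1.1494,  2.5728]), array([ 0.4489,  0.702 ,  0.1247,  1.9129, -0.1579,  0.536 ,  0.6233])]
```

Bar headings relative to the unit's lateral are red −0.08 and black −0.27, consistent with start angles of 0–0.4. The pointer-based spacing is 85.5 mm. I'll calibrate the tip height by touching down on the red bar's top (z = 0.154), then grip the bar.

```bash
cat >> h.py <<'E'
def rep(t): s=env.get_state();print(t,round(s["clock"],2),au(s["tool_pos"]),round(s["tool_pos"][2],4),"F",s["ft_force"],"T",s["wrist_torque"],"w",round(s["gripper_width"],3),"gf",s["gripper_force"],flush=True);return s
def kq(t): return down(TH+t+np.pi/2)
E
python3 - <<'E'
from h import *
a,u=.382,.383
env.movep(pt(a,u,.22),kq(-.08))
env.move_l(pt(a,u,.165),kq(-.08))
h=env.move_l(pt(a,u,.105),kq(-.08),feed=.03,contact_N=6)
s=rep(h);zc=s["tool_pos"][2];np.save("zc.npy",zc)
if h:
    env.move_l(pt(a,u,zc+.04),kq(-.08));grip(.55,40)
    h=env.move_l(pt(a,u,zc-.021),kq(-.08),feed=.06,contact_N=8);rep(h)
    if not h:
        grip(0,40);rep("grip")
E
```

```text
True 25.17 [0.382 0.383] 0.1248 F [-1.7927  0.8991  6.4417] T [ 0.0834  0.1924 -0.0218] w -0.002 gf 3.6499816052219103
False 27.27 [0.3822 0.3832] 0.1041 F [-0.4299  0.0248 -0.3246] T [-0.0099  0.0062  0.0461] w 0.55 gf 0.0
grip 27.66 [0.3822 0.3831] 0.1042 F [-0.2632  0.3488  3.6064] T [0.016  0.0872 0.0447] w 0.153 gf 41.820173263549805
```

Contact came at TCP 0.1248, so the tip is 29 mm above the TCP. The bar is held with a width of 13 mm, which matches 14 mm. Turning it clockwise.

```bash
python3 - <<'E'
from h import *
a,u=.3822,.383;z=env.get_state()["tool_pos"][2]
for t in(-.3,-.6,-.9,-1.2,-1.4,-1.5,-1.54):
    env.movep(pt(a,u,z),kq(t));s=rep(t)
    if abs(s["wrist_torque"][2])>2.5: break
E
```

```text
-0.3 27.93 [0.3822 0.3831] 0.1042 F [-0.7708 -0.363   0.9764] T [-0.0279 -0.0129 -0.048 ] w 0.151 gf 41.51702105998993
-0.6 28.23 [0.3823 0.383 ] 0.1042 F [ 0.3566 -0.6927  1.2911] T [-0.0479  0.0046 -0.0464] w 0.153 gf 41.530614495277405
-0.9 28.53 [0.3824 0.383 ] 0.1042 F [-0.5443 -0.6403  1.5963] T [-0.1929  0.029  -0.0301] w 0.153 gf 41.5705132484436
-1.2 28.83 [0.3824 0.3829] 0.1042 F [-0.2308 -1.2615  2.0738] T [-0.2749  0.0629 -0.0452] w 0.15 gf 41.619667410850525
-1.4 29.08 [0.3824 0.3828] 0.1042 F [-0.9729 -1.6552  2.7912] T [-0.3643  0.1636  0.0088] w 0.155 gf 41.662291288375854
-1.5 29.33 [0.3821 0.3828] 0.1042 F [-2.4438 -1.4813  3.7013] T [-0.3432  0.3303  1.2508] w 0.15 gf 59.33742420282215
-1.54 29.58 [0.3821 0.3828] 0.1043 F [-2.1587 -2.142   4.3578] T [-0.4032  0.5222  2.022 ] w 0.154 gf 80.72122436016798
```

The torque rises to 2 N·m, so red is at its stop. Releasing and doing the same with black.

```bash
python3 - <<'E'
from h import *
env.dwell(.3)
z=.1042;a,u=.3822,.383
grip(.55,40);env.move_l(pt(a,u,.17),kq(-1.54))
a=.297
env.movep(pt(a,u,.17),kq(-.27))
h=env.move_l(pt(a,u,z),kq(-.27),feed=.06,contact_N=8);rep(h)
if not h:
    grip(0,40);s=rep("grip")
    if s["gripper_width"]>.1:
        for t in(-.5,-.8,-1.1,-1.4,-1.5,-1.54):
            env.movep(pt(a,u,z),kq(t));s=rep(t)
            if abs(s["wrist_torque"][2])>2.5: break
E
```

```text
False 32.92 [0.2972 0.3832] 0.1045 F [ 0.1079 -0.263   0.9767] T [ 0.0491 -0.0213  0.0565] w 0.551 gf 0.0
grip 33.32 [0.2973 0.3831] 0.1046 F [-1.3324 -1.6893  4.9153] T [-0.0304  0.1061 -0.0193] w 0.152 gf 42.04259812831879
-0.5 33.58 [0.2973 0.3831] 0.1046 F [-0.2384 -1.3101  6.3291] T [-0.088   0.2463 -0.015 ] w 0.15 gf 42.25050330162048
-0.8 33.87 [0.2975 0.383 ] 0.1046 F [-2.0487 -1.0241  5.1956] T [-0.1455  0.2366 -0.0841] w 0.149 gf 42.26489782333374
-1.1 34.16 [0.2975 0.3828] 0.1046 F [-1.2414 -0.107   5.792 ] T [-0.2224  0.2899 -0.0693] w 0.154 gf 42.29719340801239
-1.4 34.45 [0.2976 0.3827] 0.1046 F [-1.7359 -0.102   6.4074] T [-0.2947  0.2809 -0.0465] w 0.156 gf 42.34086513519287
-1.5 34.7 [0.2976 0.3827] 0.1046 F [-2.3504 -1.7072  7.1171] T [-0.4977  0.4664  1.2709] w 0.151 gf 59.48130031116307
-1.54 34.95 [0.2976 0.3827] 0.1046 F [-3.1565 -2.1212  7.5479] T [-0.5715  0.5645  1.9159] w 0.152 gf 77.12890924885869
```

Black is at its stop too. I'll release, back off, and check the pointer angles and drawer numerically before handing in.

```bash
python3 - <<'E'
from h import *
env.dwell(.3);grip(.55,40);env.move_l(pt(.297,.383,.25),kq(-1.54))
env.movep(pt(.42,.3825,.30),down(TH));env.dwell(.2)
s=rep("view");C=cam("wrist",s);im=optics.capture("wrist");cv2.imwrite("pics/k9.png",im)
g=cv2.cvtColor(im,cv2.COLOR_BGR2HSV);yy,xx=np.mgrid[:384,:512]
for n,c in(("red",(250,130)),("black",(250,49.5))):
    m=(np.hypot(xx-c[0],yy-c[1])<16.5)&(g[...,1]<110)&(g[...,2]>120)
    l,c2,st=blob(m,(c[0],c[1]+12))
    P=onplane(C,np.argwhere(l)[:,::-1],.154)[:,:2];w,V=np.linalg.eigh(np.cov(P.T));ax=V[:,1]*np.sign(-V[1,1])
    print(n,c2,st,"heading",np.arctan2(ax[1],ax[0])-TH)
# drawer: blue seen from the scene camera
sc=optics.capture("scene");K=cam("scene");b,c,st=blob(masks(sc)["blue"],(259,250));print("blue",c,st)
E
```

```text
view 37.59 [0.4182 0.3828] 0.2992 F [-0.9026 -0.4046  0.2316] T [0.003  0.0297 0.0121] w 0.546 gf 0.0
red [251.8125 141.6562] [250 137   5  10  32] heading -1.4228714296849236
black [252.3134  57.1194] [250  49   6  17  67] heading -1.4034608006027625
blue [261.3231 249.5077] [260 235   3  29  65]
```

Both knobs read the same end heading (−1.42 and −1.40), and the torque ramp puts the stop at about −1.43. The blue strip is 3 px wide, so the drawer is flush. Handing in.

```bash
python3 - <<'E'
from bench import order
print(order.job_done())
E
```

```text
the job is handed in; nothing more can be done
None
```

I pushed the drawer home, turned the red knob and then the black knob clockwise to their end stops, and handed the job in at about 38 s with the arm clear; the hand-in call did not report a verdict.

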